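Set the slicing guide's fence

TASK

Set the slicing guide: slide its aluminium fence gently along its slots until it rests squarely against the red stop bar, pressing it only lightly, then tighten the black knob clockwise until it clamps the fence firmly (finger-tight, not forced). Let go, with the fence still against the red bar and the cup and the matchbox left where they are.

Things in the scene. Friction and masses are not known exactly. Their poses are not given: they have to be found in the camera images.
- board: Wooden slicing-guide board, 300 x 150 x 18 mm, fixed to the worktop, with a 7 mm wide, 12 mm high rail along each long edge. Origin under its centre; x runs along its length, away from the robot, the way the fence slides; z up.
- fence: Aluminium fence lying on the board between the rails: a foot 184 long x 130 wide x 6 mm thick with two lengthwise slots, and across it an upright plate 10 mm thick, 120 mm wide, its top 48 mm above the foot's underside. Slides freely along the board's x while the knob is loose, with 1.5 mm of play each side. Origin on the underside, middle of the foot's leading edge; x points to the red bar. Mass 0.25 to 0.5 kg.
- fence_grip (a point): Middle of the fence's upright plate, 34 mm above the foot's underside (14 mm below the plate's top edge), half-way through its 10 mm thickness, 35 mm behind the foot's leading edge; pinch it here across x, from above, as pushing near the top edge tends to tip the fence.
- fence_front (a point): Middle of the leading edge of the fence's foot, 3 mm above the board: the edge that meets the red bar.
- stop: Red plastic stop bar, 16 mm (x) x 90 mm wide x 11 mm high, fixed across the board; it marks the wanted setting. Origin on the board, at the middle of its face towards the fence; axes as the board's. It stands 15 to 55 mm ahead of the fence's leading edge at the start. It yields less than 1 mm: lightly pressed means about 5 to 10 N, over 20 N is too hard.
- stop_face (a point): Middle of the red bar's face that looks at the fence, 3 mm above the board.
- knob_grip (a point): Middle of the grip bar of the black clamp knob, on the turning axis. The bar is 48 long x 12 thick x 28 mm high and runs from 16 mm below to 12 mm above this point (below it is a round hub 34 mm across); this point's x runs along the bar, with a white line on top at the +x end. The axis stands on the right-hand slot, 30 mm behind the board's centre and 40 mm to its right; the knob does not rise or sink.
- knob (a joint): Angle of the knob (rad), growing clockwise seen from above = tightening; range -0.05 to 2.2. Starts loose, between 0 and 0.15, and stays where it is left. Turned steadily it takes 0.1 N m while loose; once the washer meets the foot the moment climbs steadily. Finger-tight is when it reads 0.25 N m more than it read while loose; less than 0.2 more is too loose, over 0.4 more is forced.
- washer: Steel washer 38 mm across under the knob, driven down 2 mm per rad. It meets the foot at a knob angle that differs each time (0.15 to 1.05 rad) and cannot be known beforehand, then clamps it: about 200 N per further rad, each N adding 0.011 N m to the turning moment. (Read at a standstill after each small step, the moment starts to climb only at about 12 N.) Its listed point is on the axis, above it.
- cup: Cream espresso cup with one handle, 64 x 91 x 50 mm, standing loose on the worktop to the right of the board's near end. Origin at the middle of its underside.
- matches: Orange matchbox, 53 x 36 x 15 mm, lying loose to the right of the board. Origin at the middle of its underside.

How it is judged:
By the outcome, as a careful person would: the job done as asked, in the order asked, and still so for the second after the job is handed in, with the robot touching nothing.
It also fails if it takes over 70 s, if anything falls off the work surface, if the arm or the gripper's body presses on something with over 40 N, if the wrist force passes 120 N, or if a joint passes its speed limit or range.

ROBOT

A 6-joint arm with a two-finger parallel gripper is mounted at the origin on a cart in front of the work surface, level with it; the furniture and walls round the work are solid. World frame = base frame: x ahead of the robot, y to its left, z up, the work surface at z = 0. Lengths are in m, angles in rad, forces in N, time in s.
With the tool pointing down it reaches from about 0.35 to 0.775 m from the base axis. Payload 7.3 kg.
Tool frame: the origin (TCP) lies at the very end of the fingers, on their centre line; the grasp point (between the pads) lies 19 mm behind it; z points along the fingers, y is the line along which they close (so a half turn about z gives the same grasp; the last joint's range is limited). The gripper opens to 92 mm and grips with 3 to 60 N. Pads are 19 mm wide; open, the fingers measure 130 mm over their backs; the gripper's body (75 mm by 190 mm) begins 47 mm behind the grasp point.
Start: joints at [-1.48, 0.342, 1.524, -0, 1.275, -0.146], TCP at [0.123, -0.51, 0.227] pointing down, gripper open.
Joint ranges: [-2.53, 2.53], [-0.77, 2.02], [0.04, 2.7], [-1, 4.14], [0.28, 2.66], [-3.11, 3.11]. Speed limits (rad/s): [2.57, 2.57, 3.14, 3.14, 3.14, 3.14].

INTERFACE

Orientations are given as a rotation vector (axis times angle).
In Python, from plant import read_state, viewer, sign_off gives the robot as it stands.
- The arm moves only by the tool move_arm, never from a script. Its argument "commands" is a list of rows, each a list of 2 entries, a list of its own where there are three numbers: the shift along the tool's x, y, z in units of 25 mm (1.0 is 25 mm), then the turn, a rotation vector about the tool's x, y, z in units of 10 degrees (1.0 is 10 degrees). In form: [[[tx, ty, tz], [rx, ry, rz]], ...]. A call has 1 to 10 rows; each row is the pose to reach, as a shift and turn from the pose commanded when the call began, along the tool's axes at that moment; what a row does not reach only later rows make up. A row lasts 1/8 s, in which the tool goes at most 62.5 mm and 10.7 degrees, less where a joint would pass 70% of its speed; a pose out of reach is approached as far as the arm can. A call with a gripper value outside its range is refused whole. "jaw" is the opening, from 0 (shut) to 1 (fully open), set as the call begins (left out, the last holds). The fingers move at their own pace and stop on an object; the grip force is fixed at half the most. Time passes only in rows, so rows that repeat a pose let the fingers close. It gives the time, the measured TCP pose, the force, the opening and the grip force at its end, in the units of the state.
- read_state(): the state, without advancing time (a new reading comes with each control period).
- viewer.camera(name): name is "scene" or "top"; returns the picture (420x560x3 uint8, red, green, blue); there is no depth.
- viewer.get_calibration(name): a dict with "intrinsics" (3x3 intrinsics, pixels), "k1" (the pictures are not rectified: a ray, as slopes to the right and down, at radius r is drawn at 1 + k1 r^2 times it, then the intrinsics apply), "R" (3x3) and "t" (3): a world point X has camera coordinates R X + t. Camera axes: x right, y down, z forward; pixel columns grow to the right and rows downward; lengths in m; the calibration is good to about 2 mm. A picture is of the moment at which its call begins. get_calibration takes no time and is no camera call.
- sign_off(): hands the job in; it is judged then, once.
The state is a dict: "time": time; "joint_pos": joint angles; "dq": joint speeds; "joint_torque": joint torques, N m; "tool_pos": TCP position; "eef_rot": TCP orientation; "ft_force": force on the tool from outside, world axes, zero at the start; "moment": the same for the moment, N m; "width": finger opening in m; "gripper_force": force on a finger pad.
Only numpy, scipy, OpenCV 4.12 (cv2) and the standard library are available. Lean on these libraries where they do the work, as an engineer would, in place of code of your own. Each camera call takes 0.05 s, during which the arm holds its last target. There are 200 camera calls.

## Working session

There is one attempt and no reset: what is moved stays moved. The work goes in short steps, Python scripts to look and compute and a tool call to move; the robot and the scene stay as the last step left them, time stands still between calls to the robot, and variables do not carry over. Pictures are saved under pics/ and viewed, at most 10 in all, crops included, and the job is handed in when it is done.

Besides the shell and the picture viewer there is one more tool, called after "Request:" as name(argument=value, ...) on one line, values as JSON. move_arm: Moves the arm, as the interface text tells. Its arguments: {"type":"object","properties":{"commands":{"type":"array"},"jaw":{"type":"number"}},"required":["commands"]}

```bash
ls; mkdir -p pics; python3 - <<'E'
from plant import read_state, viewer
import cv2,json
for n in("scene","top"):
    cv2.imwrite(f"pics/{n}0.png",viewer.camera(n)[:,:,::-1])
    c=viewer.get_calibration(n);print(n,{k:(v.tolist() if hasattr(v,'tolist') else v) for k,v in c.items()})
print(read_state())
E
```

```text
pics
scene {'intrinsics': [[393.87631556480477, 0.0, 281.7488026878755], [0.0, 393.87631556480477, 215.8466495630054], [0.0, 0.0, 1.0]], 'k1': -0.08140962349857654, 'R': [[0.47790059244124267, -0.8781584758892408, 0.021182893291405037], [-0.3897658351070575, -0.23360123798607615, -0.8907934976158454], [0.7872062102953759, 0.41745437215971104, -0.4539143417398642]], 't': [-0.2670016496091429, 0.3000178975102441, 0.4458027271385548]}
top {'intrinsics': [[545.6717158883606, 0.0, 286.9543652896194], [0.0, 545.6717158883606, 216.2456557771895], [0.0, 0.0, 1.0]], 'k1': 0.06324320295353701, 'R': [[0.022694389954782665, -0.9993947768535336, -0.026363699711080976], [-0.9940847747686244, -0.0197565976372247, -0.10679483799797708], [0.10620934628267714, 0.02863139618804151, -0.9939314955843433]], 't': [0.026959357132281637, 0.5732076009328937, 0.8777782088563667]}
{'time': 0.1, 'joint_pos': array([-1.48002125e+00,  3.42623472e-01,  1.52490343e+00,  2.54134534e-05,
        1.27538152e+00, -1.45992537e-01]), 'dq': array([-0.00091096, -0.00071846, -0.00151606,  0.00154896, -0.00262086,
        0.00201283]), 'joint_torque': array([ 1.54333255e-03, -4.32003736e+01, -2.44694638e+01,  7.19102542e-02,
        5.26094693e-02, -5.85068301e-05]), 'tool_pos': array([ 0.12314601, -0.50999474,  0.22613611]), 'eef_rot': array([-3.11830005e+00, -3.70878763e-01, -9.51829582e-05]), 'ft_force': array([-0.38544833, -0.50934103,  0.24270816]), 'moment': array([-0.00852155,  0.03781543, -0.05821316]), 'gripper_force': 0.0, 'width': 0.09145750961106326}
```

View pics/scene0.png

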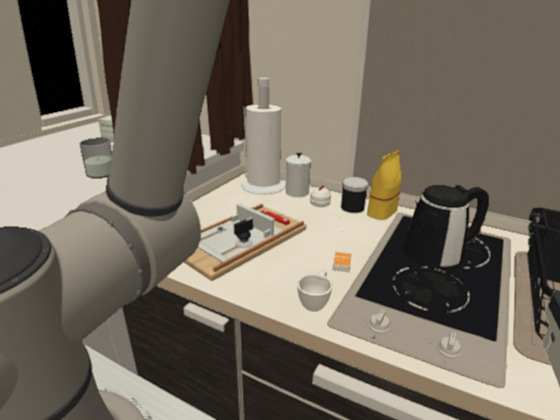

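View pics/top0.png

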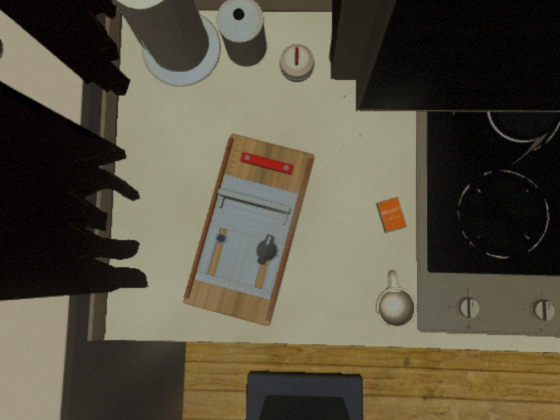

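The scene view shows the board left of centre. In the top view the red bar is at (267,163), the upright plate at about (255,203), the knob at (266,249), the cup at (396,306) and the matchbox at (391,214).

```bash
cat > h.py <<'E'
import numpy as np, cv2
from plant import read_state, viewer
def ray(n,uv,z):
    c=viewer.get_calibration(n);K,R,t=[np.array(c[k]) for k in("intrinsics","R","t")]
    p=cv2.undistortPoints(np.array(uv,float).reshape(-1,1,2),K,np.array([c["k1"],0,0,0.])).reshape(-1,2)
    C=-R.T@t; d=np.c_[p,np.ones(len(p))]@R
    return C+d*((z-C[2])/d[:,2])[:,None]
def proj(n,X):
    c=viewer.get_calibration(n);K,R,t=[np.array(c[k]) for k in("intrinsics","R","t")]
    return cv2.projectPoints(np.array(X,float).reshape(-1,3),cv2.Rodrigues(R)[0],t,K,np.array([c["k1"],0,0,0.]))[0].reshape(-1,2)
E
python3 - <<'E'
from h import *
im=cv2.imread("pics/top0.png")
cv2.imwrite("pics/c1.png",cv2.resize(im[185:335,180:320],None,fx=4,fy=4,interpolation=cv2.INTER_CUBIC))
cv2.imwrite("pics/c2.png",cv2.resize(im[125:225,200:320],None,fx=6,fy=6,interpolation=cv2.INTER_CUBIC))
hsv=cv2.cvtColor(im,cv2.COLOR_BGR2HSV)
m=cv2.inRange(hsv,(0,170,90),(8,255,255))|cv2.inRange(hsv,(172,170,90),(180,255,255))
m[:, :220]=0;m[:130]=0;m[200:]=0;m[:,330:]=0
c=max(cv2.findContours(m,0,2)[0],key=cv2.contourArea)
b=cv2.boxPoints(cv2.minAreaRect(c));print(b,ray("top",b,.029))
B=[(232,135),(314,155),(271,324),(184,303)]
print(ray("top",B,.030))
E
```

```text
[[239.58829 160.64706]
 [241.82358 151.7059 ]
 [293.1177  164.52942]
 [290.88242 173.47058]] [[0.66560001 0.1214133  0.029     ]
 [0.681028   0.11809775 0.029     ]
 [0.66055154 0.03081896 0.029     ]
 [0.64522045 0.0342494  0.029     ]]
[[ 0.70928924  0.135533    0.03      ]
 [ 0.67722533 -0.00400906  0.03      ]
 [ 0.39548659  0.06118762  0.03      ]
 [ 0.42607734  0.20495023  0.03      ]]
```

View pics/c1.png

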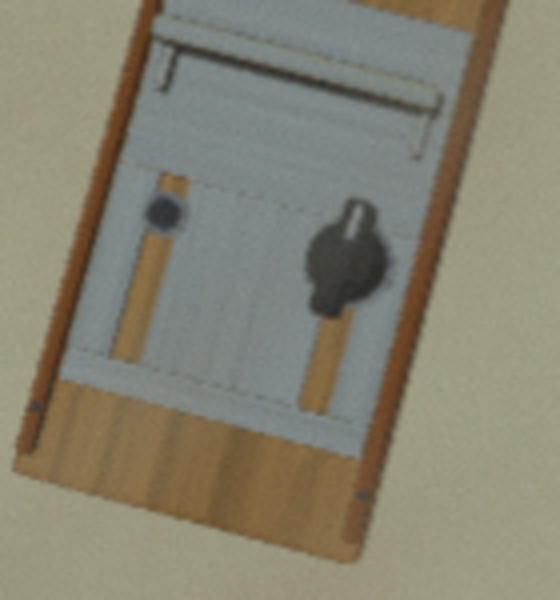

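View pics/c2.png

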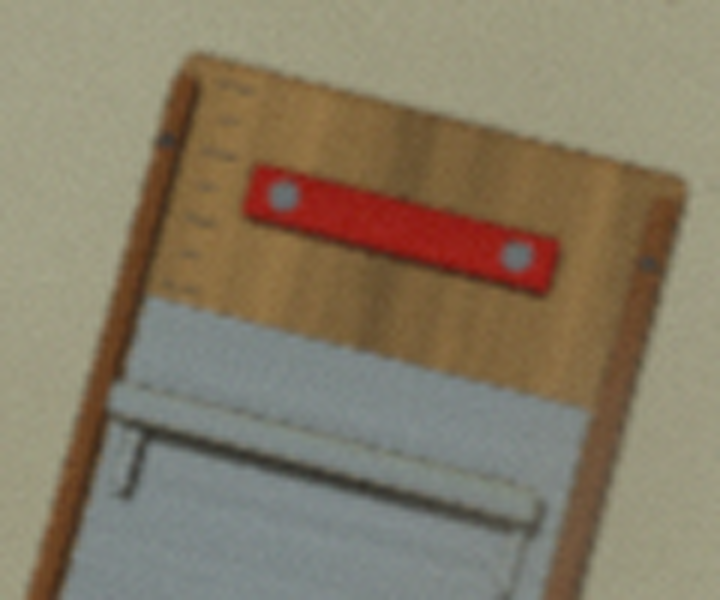

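The crops show the foot's leading edge running (225,174.5)–(298.7,193) in full-picture pixels. The plate top runs about (219,191)–(290,210), and the knob bar runs (270,235)–(260.5,264.5) with the white line at the far end.

```bash
python3 - <<'E'
from h import *
f=lambda o,s,P:[(o[0]+(x+.5)/s-.5,o[1]+(y+.5)/s-.5) for x,y in P]
g=lambda P,z:ray("top",P,z)
yaw=lambda a,b:np.degrees(np.arctan2(*(b-a)[[1,0]]))
lead=g(f((200,125),6,[(150,297),(592,408)]),.024);print("lead",lead,lead.mean(0),yaw(*lead)+90)
pt=g(f((200,125),6,[(120,380),(545,490),(536,522),(108,414)]),.066);print("plate",pt,pt.mean(0),yaw(pt[0],pt[1])+90)
B=np.array([(0.66560001,0.1214133),(0.64522045,0.0342494)])
print("stopface",B.mean(0),yaw(*B)+90)
bo=g([(232,134.5),(314,155)],.018);bn=g(f((180,185),4,[(14,470),(355,562)]),.018);print("board",bo,bn,yaw(bn[0],bo[0]),yaw(bn[1],bo[1]))
y=yaw((bn.mean(0)),bo.mean(0));c=(bo.mean(0)+bn.mean(0))/2;print(c,y)
# z guesses of knob top
for z in(.05,.06,.07,.08):
  k=g(f((180,185),4,[(361,202),(322,314)]),z);print(z,k.mean(0),yaw(k[1],k[0]),np.linalg.norm(k[0]-k[1]))
a=np.radians(y);print("axis",c[:2]+[-.03*np.cos(a)+.04*np.sin(a),-.03*np.sin(a)-.04*np.cos(a)])
im=cv2.imread("pics/scene0.png")
cv2.imwrite("pics/c3.png",cv2.resize(im[195:275,180:310],None,fx=6,fy=6,interpolation=cv2.INTER_CUBIC))
E
```

```text
lead [[0.64304448 0.14677343 0.024     ]
 [0.61373184 0.02123202 0.024     ]] [0.62838816 0.08400273 0.024     ] -13.142524836287762
plate [[0.612571   0.14791849 0.066     ]
 [0.58500094 0.03296216 0.066     ]
 [0.57634438 0.035176   0.066     ]
 [0.60327774 0.15082206 0.066     ]] [0.59429851 0.09171967 0.066     ] -13.486560899538844
stopface [0.65541023 0.07783135] -13.159776145090802
board [[ 0.71326036  0.13718475  0.018     ]
 [ 0.67989565 -0.00423655  0.018     ]] [[0.42681938 0.2090189  0.018     ]
 [0.39249314 0.06611491 0.018     ]] -14.078388415919381 -13.754610436648306
[0.55311713 0.10202051 0.018     ] -13.916341503110692
0.05 [0.51623673 0.07297267 0.05      ] -17.7139306578839 0.047933043196009766
0.06 [0.5157815  0.07229607 0.06      ] -17.713930657883886 0.047391045818129654
0.07 [0.51532627 0.07161947 0.07      ] -17.7139306578839 0.04684904844024937
0.08 [0.51487103 0.07094287 0.08      ] -17.713930657883903 0.04630705106236925
axis [0.5143775  0.07040974]
```

View pics/c3.png

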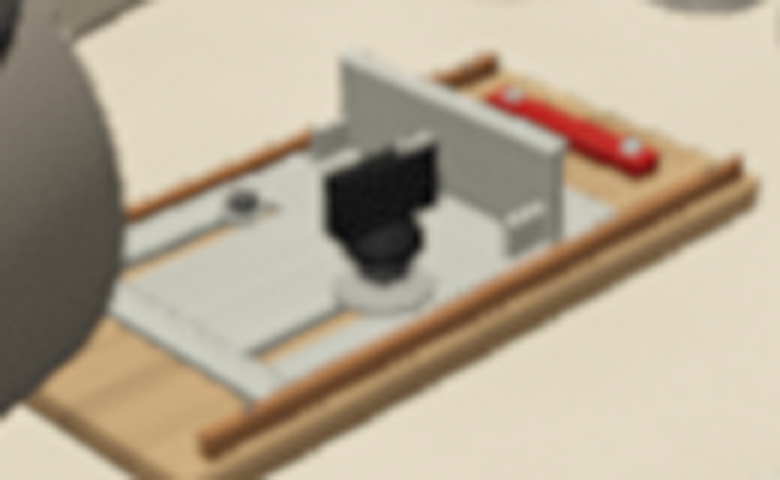

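The scene crop shows the knob bar's top running from (328,170) to (435,140) in the crop, i.e. about (243,221) in the full picture. The knob is right of and behind the plate, clear of the grip point.

```bash
cat >> h.py <<'E'
from scipy.spatial.transform import Rotation as Ro
def go(p,yaw):
    s=read_state();R=Ro.from_rotvec(s["eef_rot"])
    y=np.radians(yaw);T=Ro.from_matrix(np.array([[np.cos(y),np.sin(y),0],[np.sin(y),-np.cos(y),0],[0,0,-1]]))
    print("shift",(R.inv().apply(np.array(p)-s["tool_pos"])/.025).round(3),"turn",np.degrees((R.inv()*T).as_rotvec()/10).round(3))
    x=R.as_matrix()[:,0];print("t",round(s["time"],2),"pos",s["tool_pos"].round(4),"yaw",np.degrees(np.arctan2(x[1],x[0])).round(2),"F",s["ft_force"].round(2),"M",s["moment"].round(3),"w",round(s["width"],4),s["gripper_force"])
E
python3 - <<'E'
from h import *
for z in(.05,.06,.07,.08):print(z,proj("scene",ray("top",[(265.3,249.2)],z)))
go((.594,.092,.15),76.5)
E
```

```text
0.05 [[243.75903071 232.96690082]]
0.06 [[243.79579857 229.12245773]]
0.07 [[243.83362046 225.23050929]]
0.08 [[243.87252507 221.29035927]]
shift [ 23.956 -18.986   3.075] turn [-6.000e-03 -5.000e-03 -6.293e+00]
t 0.1 pos [ 0.1231 -0.51    0.2261] yaw 13.57 F [-0.39 -0.51  0.24] M [-0.009  0.038 -0.058] w 0.0915 0.0
```

Request:
move_arm(commands=[[[24, -19, 1], [0, 0, -6.3]], [[24, -19, 1], [0, 0, -6.3]], [[24, -19, 1], [0, 0, -6.3]], [[24, -19, 1], [0, 0, -6.3]], [[24, -19, 1], [0, 0, -6.3]], [[24, -19, 1], [0, 0, -6.3]], [[24, -19, 1], [0, 0, -6.3]], [[24, -19, 1], [0, 0, -6.3]], [[24, -19, 1], [0, 0, -6.3]], [[24, -19, 1], [0, 0, -6.3]]], jaw=0.5)

```text
time: 1.35
tool_pos: [0.5092, -0.0166, 0.206]
eef_rot: [2.466, 1.947, -0.001]
ft_force: [0.9, -1.3, 0.2]
width: 0.0459
gripper_force: 0.0
```

Request:
move_arm(commands=[[[0, 0, 0], [0, 0, 0]], [[0, 0, 0], [0, 0, 0]]])

```text
time: 1.6
tool_pos: [0.5078, -0.0186, 0.2058]
eef_rot: [-2.465, -1.947, 0.002]
ft_force: [-0.5, -1.7, 0.0]
width: 0.0458
gripper_force: 0.0
```

```bash
python3 - <<'E'
from h import *
go((.594,.092,.1),76.5)
E
```

```text
shift [5.104 2.339 4.224] turn [-0.008  0.004  0.012]
t 1.6 pos [ 0.5078 -0.0186  0.2058] yaw 76.62 F [-0.51 -1.68  0.05] M [-0.015 -0.11  -0.018] w 0.0458 0.0
```

Request:
move_arm(commands=[[[5.1, 2.34, 2], [0, 0, 0]], [[5.1, 2.34, 4.2], [0, 0, 0]], [[5.1, 2.34, 4.2], [0, 0, 0]], [[5.1, 2.34, 4.2], [0, 0, 0]], [[5.1, 2.34, 4.2], [0, 0, 0]]])

```text
time: 2.22
tool_pos: [0.5947, 0.0902, 0.102]
eef_rot: [2.467, 1.944, -0.0]
ft_force: [-0.1, 0.5, 1.6]
width: 0.0457
gripper_force: 0.0
```

```bash
python3 - <<'E'
from h import *
go((.594,.0918,.033),76.5)
for n in("top","scene"): 
  im=viewer.camera(n)[:,:,::-1]; im=im[120:330,180:330] if n=="top" else im[170:290,170:320]
  globals()[n]=cv2.resize(im,(400,560) if n=="top" else (400,320),interpolation=cv2.INTER_CUBIC)
o=np.zeros((560,800,3),np.uint8);o[:,:400]=top;o[:320,400:]=scene;cv2.imwrite("pics/d1.png",o)
E
```

```text
shift [ 0.058 -0.044  2.762] turn [ 0.002  0.002 -0.002]
t 2.23 pos [0.5947 0.0902 0.102 ] yaw 76.48 F [-0.07  0.52  1.59] M [-0.041 -0.09   0.034] w 0.0457 0.0
```

View pics/d1.png

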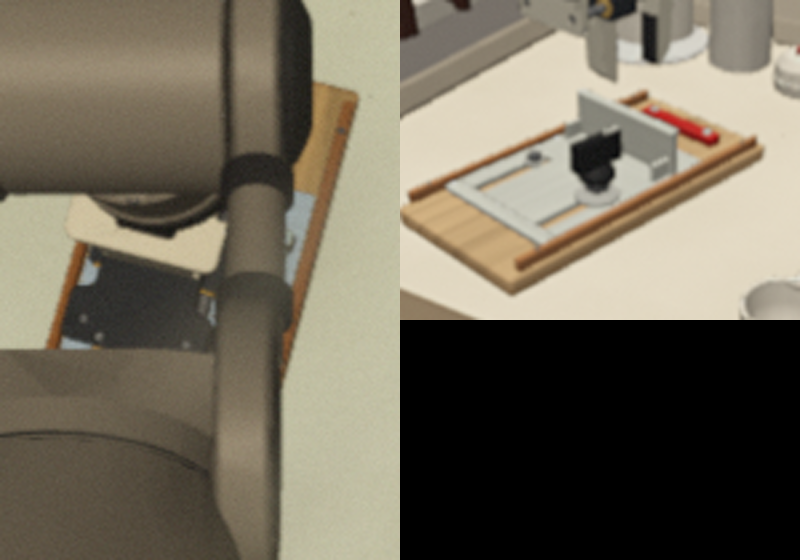

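The scene half shows the two fingers above the plate, one on each side of it at about (600,50) and (650,35). The arm hides most of the top view. I'll descend and pinch.

Request:
move_arm(commands=[[[0.05, 0, 1.4], [0, 0, 0]], [[0.05, 0, 2.75], [0, 0, 0]], [[0.05, 0, 2.75], [0, 0, 0]], [[0.05, 0, 2.75], [0, 0, 0]]])

```text
time: 2.82
tool_pos: [0.5963, 0.0925, 0.0347]
eef_rot: [2.465, 1.944, 0.004]
ft_force: [-0.3, 0.3, 0.3]
width: 0.0462
gripper_force: 0.0
```

Request:
move_arm(commands=[[[0, 0, 0], [0, 0, 0]], [[0, 0, 0], [0, 0, 0]], [[0, 0, 0], [0, 0, 0]], [[0, 0, 0], [0, 0, 0]], [[0, 0, 0], [0, 0, 0]], [[0, 0, 0], [0, 0, 0]]], jaw=0)

```text
time: 3.58
tool_pos: [0.5949, 0.0932, 0.0326]
eef_rot: [-2.466, -1.946, 0.001]
ft_force: [-2.0, 0.0, 2.9]
width: 0.0099
gripper_force: 30.0
```

```bash
python3 - <<'E'
from h import *
go((.594,.0918,.033),76.5)
E
```

```text
shift [-0.063 -0.023 -0.016] turn [-0.002  0.001  0.007]
t 3.58 pos [0.5949 0.0932 0.0326] yaw 76.57 F [-2.04  0.01  2.94] M [ 0.033  0.226 -0.042] w 0.0099 29.999202489852905
```

Request:
move_arm(commands=[[[0, 0.1, 0], [0, 0, 0]], [[0, 0.25, 0], [0, 0, 0]], [[0, 0.4, 0], [0, 0, 0]], [[0, 0.55, 0], [0, 0, 0]], [[0, 0.7, 0], [0, 0, 0]], [[0, 0.8, 0], [0, 0, 0]], [[0, 0.8, 0], [0, 0, 0]], [[0, 0.8, 0], [0, 0, 0]]])

```text
time: 4.58
tool_pos: [0.6152, 0.0883, 0.0326]
eef_rot: [2.465, 1.946, 0.001]
ft_force: [-0.5, 0.5, 2.7]
width: 0.01
gripper_force: 30.0
```

Request:
move_arm(commands=[[[0, 0.02, 0], [0, 0, 0]], [[0, 0.04, 0], [0, 0, 0]], [[0, 0.06, 0], [0, 0, 0]], [[0, 0.08, 0], [0, 0, 0]], [[0, 0.08, 0], [0, 0, 0]]])

```text
time: 5.2
tool_pos: [0.6161, 0.0881, 0.0326]
eef_rot: [-2.466, -1.946, 0.001]
ft_force: [-4.4, 0.1, 5.4]
width: 0.0099
gripper_force: 30.0
```

```bash
cat > f.py <<'E'
from h import *
s=read_state();R=Ro.from_rotvec(s["eef_rot"]);print("Ftool",R.inv().apply(s["ft_force"]).round(2),"Mtool",R.inv().apply(s["moment"]).round(3))
go((.5949,.0932,.0326),76.57)
E
python3 f.py
```

```text
Ftool [-0.97 -4.29 -5.41] Mtool [ 0.362 -0.048 -0.028]
shift [ 0.003 -0.874 -0.   ] turn [-0.004  0.001  0.   ]
t 5.2 pos [0.6161 0.0881 0.0326] yaw 76.57 F [-4.4   0.06  5.41] M [0.037 0.363 0.028] w 0.0099 30.000848472118378
```

Request:
move_arm(commands=[[[0, 0.01, 0], [0, 0, 0]], [[0, 0.02, 0], [0, 0, 0]], [[0, 0.02, 0], [0, 0, 0]], [[0, 0.02, 0], [0, 0, 0]]])

```text
time: 5.7
tool_pos: [0.6166, 0.088, 0.0326]
eef_rot: [-2.465, -1.946, 0.001]
ft_force: [-4.0, 0.5, 5.0]
width: 0.0099
gripper_force: 30.0
```

```bash
python3 f.py
```

```text
Ftool [-0.48 -3.97 -5.02] Mtool [ 0.372 -0.017 -0.008]
shift [ 0.001 -0.892  0.001] turn [-0.004  0.001  0.001]
t 5.7 pos [0.6166 0.088  0.0326] yaw 76.58 F [-3.97  0.46  5.03] M [0.07  0.365 0.008] w 0.0099 30.00079482793808
```

Request:
move_arm(commands=[[[0, 0.02, 0], [0, 0, 0]], [[0, 0.04, 0], [0, 0, 0]], [[0, 0.06, 0], [0, 0, 0]], [[0, 0.06, 0], [0, 0, 0]], [[0, 0.06, 0], [0, 0, 0]]])

```text
time: 6.32
tool_pos: [0.6181, 0.0876, 0.0326]
eef_rot: [-2.466, -1.946, 0.001]
ft_force: [-2.7, 0.8, 4.5]
width: 0.0097
gripper_force: 30.0
```

```bash
python3 f.py
```

```text
Ftool [ 0.13 -2.82 -4.53] Mtool [0.375 0.019 0.047]
shift [ 0.001 -0.954  0.001] turn [-0.004  0.001  0.   ]
t 6.33 pos [0.6181 0.0876 0.0326] yaw 76.57 F [-2.71  0.78  4.54] M [ 0.106  0.36  -0.047] w 0.0097 30.00067502260208
```

Request:
move_arm(commands=[[[0, 0.02, 0], [0, 0, 0]], [[0, 0.04, 0], [0, 0, 0]], [[0, 0.04, 0], [0, 0, 0]]])

```text
time: 6.7
tool_pos: [0.6191, 0.0874, 0.0326]
eef_rot: [-2.465, -1.946, 0.001]
ft_force: [-3.1, -0.3, 5.5]
width: 0.0092
gripper_force: 30.0
```

Request:
move_arm(commands=[[[0, 0.02, 0], [0, 0, 0]], [[0, 0.02, 0], [0, 0, 0]], [[0, 0.02, 0], [0, 0, 0]]])

```text
time: 7.08
tool_pos: [0.6196, 0.0873, 0.0326]
eef_rot: [-2.466, -1.946, 0.001]
ft_force: [-4.2, 1.3, 5.9]
width: 0.0097
gripper_force: 30.0
```

```bash
python3 f.py
```

```text
Ftool [ 0.34 -4.39 -5.93] Mtool [ 0.34   0.038 -0.004]
shift [ 0.    -1.014  0.002] turn [-0.004  0.     0.   ]
t 7.08 pos [0.6196 0.0873 0.0326] yaw 76.57 F [-4.19  1.35  5.93] M [0.116 0.322 0.004] w 0.0097 30.00067502260208
```

Request:
move_arm(commands=[[[0, 0.016, 0], [0, 0, 0]], [[0, 0.016, 0], [0, 0, 0]], [[0, 0.016, 0], [0, 0, 0]]])

```text
time: 7.45
tool_pos: [0.6199, 0.0872, 0.0326]
eef_rot: [-2.465, -1.946, 0.001]
ft_force: [-3.0, 0.4, 6.1]
width: 0.0099
gripper_force: 30.0
```

Request:
move_arm(commands=[[[0, 0.016, 0], [0, 0, 0]], [[0, 0.016, 0], [0, 0, 0]], [[0, 0.016, 0], [0, 0, 0]]])

```text
time: 7.82
tool_pos: [0.6203, 0.0871, 0.0326]
eef_rot: [-2.466, -1.946, 0.001]
ft_force: [-2.7, 1.6, 5.2]
width: 0.0101
gripper_force: 30.0
```

```bash
python3 f.py
```

```text
Ftool [ 0.97 -2.96 -5.21] Mtool [ 0.375  0.007 -0.031]
shift [ 1.000e-03 -1.045e+00  1.000e-03] turn [-0.004  0.001  0.   ]
t 7.83 pos [0.6203 0.0871 0.0326] yaw 76.57 F [-2.65  1.63  5.21] M [0.094 0.363 0.031] w 0.0101 30.000748336315155
```

Request:
move_arm(commands=[[[0, 0.016, 0], [0, 0, 0]], [[0, 0.016, 0], [0, 0, 0]]])

```text
time: 8.07
tool_pos: [0.6205, 0.0871, 0.0326]
eef_rot: [-2.465, -1.946, 0.001]
ft_force: [-5.2, 0.9, 6.0]
width: 0.0098
gripper_force: 30.0
```

Request:
move_arm(commands=[[[0, 0.016, 0], [0, 0, 0]], [[0, 0.016, 0], [0, 0, 0]]])

```text
time: 8.32
tool_pos: [0.6205, 0.0871, 0.0326]
eef_rot: [-2.465, -1.946, 0.002]
ft_force: [-6.5, 1.4, 6.8]
width: 0.0098
gripper_force: 30.0
```

Request:
move_arm(commands=[[[0, 0.012, 0], [0, 0, 0]], [[0, 0.012, 0], [0, 0, 0]]])

```text
time: 8.57
tool_pos: [0.6205, 0.0871, 0.0326]
eef_rot: [-2.464, -1.945, 0.003]
ft_force: [-6.7, 1.0, 7.8]
width: 0.0096
gripper_force: 30.0
```

```bash
python3 f.py
```

```text
Ftool [-0.55 -6.78 -7.74] Mtool [ 0.745 -0.005  0.081]
shift [-1.000e-03 -1.054e+00  4.000e-03] turn [-0.015  0.002  0.   ]
t 8.57 pos [0.6205 0.0871 0.0326] yaw 76.57 F [-6.7   1.03  7.76] M [ 0.168  0.725 -0.081] w 0.0096 30.00529110431671
```

Request:
move_arm(commands=[[[0, 0.016, 0], [0, 0, 0]], [[0, 0.016, 0], [0, 0, 0]], [[0, 0.016, 0], [0, 0, 0]]])

```text
time: 8.95
tool_pos: [0.6206, 0.0871, 0.0326]
eef_rot: [-2.464, -1.945, 0.004]
ft_force: [-7.4, 1.2, 8.4]
width: 0.0098
gripper_force: 30.0
```

```bash
python3 f.py
```

```text
Ftool [-0.59 -7.5  -8.36] Mtool [ 0.895 -0.013  0.069]
shift [-0.002 -1.056  0.005] turn [-0.019  0.002 -0.   ]
t 8.95 pos [0.6206 0.0871 0.0326] yaw 76.57 F [-7.41  1.16  8.38] M [ 0.195  0.874 -0.07 ] w 0.0098 30.00747710466385
```

Request:
move_arm(commands=[[[0, 0, 0], [0, 0, 0]]])

```text
time: 9.07
tool_pos: [0.6206, 0.0872, 0.0326]
eef_rot: [-2.464, -1.945, 0.004]
ft_force: [-6.9, 2.7, 8.6]
width: 0.0098
gripper_force: 30.0
```

```bash
python3 f.py; python3 - <<'E'
from h import *
im=viewer.camera("scene")[:,:,::-1]
cv2.imwrite("pics/e1.png",cv2.resize(im[190:280,190:315],None,fx=6,fy=6,interpolation=cv2.INTER_CUBIC))
E
```

```text
Ftool [ 0.97 -7.38 -8.62] Mtool [ 0.867 -0.02   0.102]
shift [-0.003 -1.055  0.005] turn [-0.019  0.002  0.   ]
t 9.07 pos [0.6206 0.0872 0.0326] yaw 76.57 F [-6.93  2.65  8.64] M [ 0.182  0.848 -0.102] w 0.0098 30.007649660110474
```

View pics/e1.png

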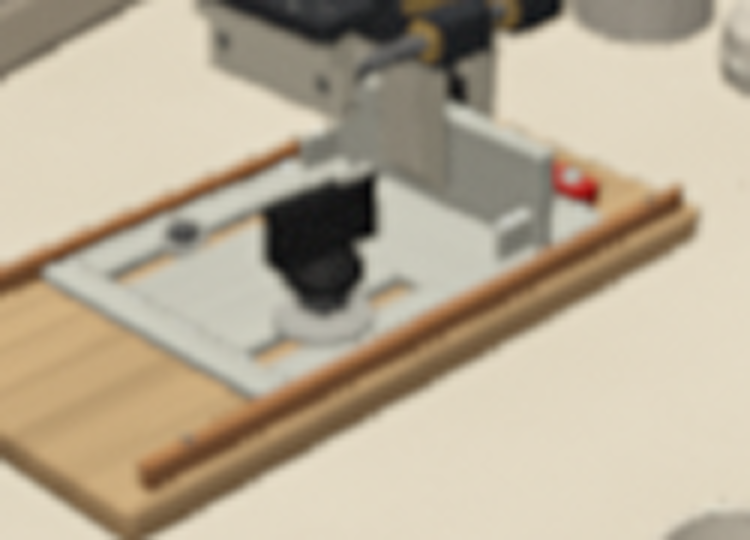

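The crop shows the fence foot reaching the red bar at (575,180) with the gripper still on the plate. I'll loosen the jaw and push lightly with one finger, so the fence can square itself against the bar.

Request:
move_arm(commands=[[[0, 0, 0], [0, 0, 0]], [[0, 0, 0], [0, 0, 0]], [[0, 0, 0.12], [0, 0, 0]], [[0, 0, 0.12], [0, 0, 0]]], jaw=0.16)

```text
time: 9.62
tool_pos: [0.622, 0.0865, 0.029]
eef_rot: [-2.466, -1.946, 0.001]
ft_force: [-1.0, 0.4, 0.2]
width: 0.0149
gripper_force: 0.0
```

Request:
move_arm(commands=[[[0, 0.02, 0], [0, 0, 0]], [[0, 0.04, 0], [0, 0, 0]], [[0, 0.06, 0], [0, 0, 0]], [[0, 0.06, 0], [0, 0, 0]]])

```text
time: 10.12
tool_pos: [0.6228, 0.0864, 0.0294]
eef_rot: [-2.465, -1.946, 0.002]
ft_force: [-4.5, 1.7, 1.4]
width: 0.0147
gripper_force: 2.5
```

```bash
python3 f.py
```

```text
Ftool [ 0.67 -4.74 -1.34] Mtool [ 0.712 -0.098 -0.033]
shift [ 0.005 -1.149 -0.126] turn [-0.01   0.002  0.   ]
t 10.12 pos [0.6228 0.0864 0.0294] yaw 76.57 F [-4.46  1.75  1.35] M [0.07  0.715 0.033] w 0.0147 2.4834271520376205
```

Request:
move_arm(commands=[[[0, 0.016, 0], [0, 0, 0]], [[0, 0.016, 0], [0, 0, 0]], [[0, 0.016, 0], [0, 0, 0]]])

```text
time: 10.5
tool_pos: [0.6228, 0.0864, 0.0294]
eef_rot: [-2.464, -1.945, 0.003]
ft_force: [-6.5, 1.7, 3.5]
width: 0.0148
gripper_force: 3.3
```

```bash
python3 f.py
```

```text
Ftool [ 0.14 -6.75 -3.44] Mtool [ 0.914 -0.034  0.048]
shift [ 0.004 -1.149 -0.127] turn [-0.015  0.003  0.001]
t 10.5 pos [0.6228 0.0864 0.0294] yaw 76.58 F [-6.52  1.7   3.45] M [ 0.179  0.897 -0.049] w 0.0148 3.271820694208145
```

Request:
move_arm(commands=[[[0, -0.07, 0], [0, 0, 0]], [[0, -0.14, 0], [0, 0, 0]], [[0, -0.14, 0], [0, 0, 0]], [[0, -0.14, -1.2], [0, 0, 0]], [[0, -0.14, -3], [0, 0, 0]], [[0, -0.14, -4], [0, 0, 0]], [[0, -0.14, -4], [0, 0, 0]]])

```text
time: 11.38
tool_pos: [0.6222, 0.087, 0.1319]
eef_rot: [2.463, 1.944, 0.007]
ft_force: [-0.2, 0.6, 0.1]
width: 0.0146
gripper_force: 0.0
```

```bash
python3 - <<'E'
from h import *
go((.5149,.0711,.12),162.3)
E
```

```text
shift [-1.615 -4.029  0.451] turn [ 0.029  0.017 -8.573]
t 11.38 pos [0.6222 0.087  0.1319] yaw 76.57 F [-0.23  0.61  0.13] M [-0.029 -0.072 -0.004] w 0.0146 0.0
```

Request:
move_arm(commands=[[[-1.6, -4.03, 0.45], [0, 0, -8.57]], [[-1.6, -4.03, 0.45], [0, 0, -8.57]], [[-1.6, -4.03, 0.45], [0, 0, -8.57]], [[-1.6, -4.03, 0.45], [0, 0, -8.57]], [[-1.6, -4.03, 0.45], [0, 0, -8.57]], [[-1.6, -4.03, 0.45], [0, 0, -8.57]], [[-1.6, -4.03, 0.45], [0, 0, -8.57]], [[-1.6, -4.03, 0.45], [0, 0, -8.57]], [[-1.6, -4.03, 0.45], [0, 0, -8.57]], [[-1.6, -4.03, 0.45], [0, 0, -8.57]]], jaw=0.4)

```text
time: 12.62
tool_pos: [0.513, 0.0715, 0.1176]
eef_rot: [-0.49, -3.102, 0.0]
ft_force: [0.0, -0.6, -0.1]
width: 0.0367
gripper_force: 0.0
```

```bash
python3 - <<'E'
from h import *
go((.5149,.0711,.054),162.3)
im=viewer.camera("scene")[:,:,::-1]
cv2.imwrite("pics/e2.png",cv2.resize(im[170:280,180:315],None,fx=5,fy=5,interpolation=cv2.INTER_CUBIC))
E
```

```text
shift [-0.08   0.011  2.542] turn [-0.003 -0.006 -0.024]
t 12.62 pos [0.513  0.0715 0.1176] yaw 162.06 F [ 0.03 -0.6  -0.05] M [ 0.054 -0.15   0.029] w 0.0367 0.0
```

View pics/e2.png

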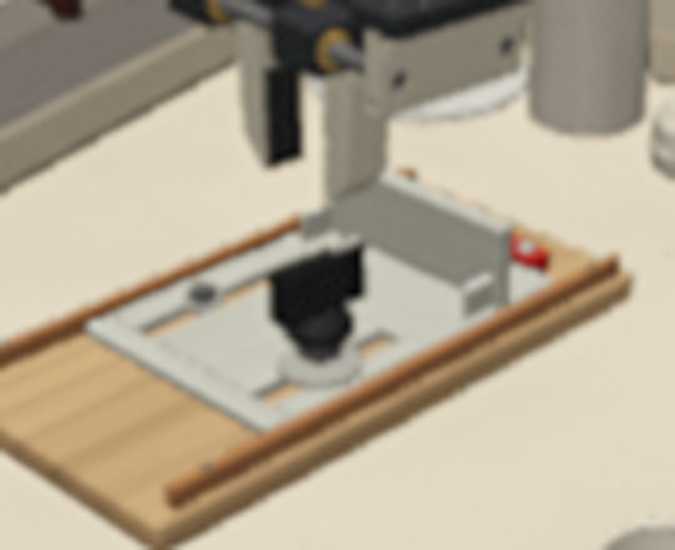

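The crop shows the fingers at (270,110) and (350,130), above the knob bar at (318,270) and on either side of it. The fence is still at the red bar. I'll descend and grip.

Request:
move_arm(commands=[[[-0.06, 0, 1.3], [0, 0, 0]], [[-0.06, 0, 2.54], [0, 0, 0]], [[-0.06, 0, 2.54], [0, 0, 0]], [[-0.06, 0, 2.54], [0, 0, 0]]])

```text
time: 13.18
tool_pos: [0.5154, 0.071, 0.0556]
eef_rot: [0.485, 3.103, 0.0]
ft_force: [-0.7, -0.4, 0.1]
width: 0.0365
gripper_force: 0.0
```

```bash
python3 f.py
```

```text
Ftool [ 0.58 -0.66 -0.13] Mtool [-0.104 -0.125 -0.025]
shift [-2.756  1.816  0.925] turn [6.000e-03 4.000e-03 8.565e+00]
t 13.18 pos [0.5154 0.071  0.0556] yaw 162.22 F [-0.75 -0.45  0.13] M [ 0.061 -0.151  0.025] w 0.0365 0.0
```

Request:
move_arm(commands=[[[0, 0, 0], [0, 0, 0]], [[0, 0, 0], [0, 0, 0]], [[0, 0, 0], [0, 0, 0]], [[0, 0, 0], [0, 0, 0]], [[0, 0, 0], [0, 0, 0]]], jaw=0)

```text
time: 13.8
tool_pos: [0.5153, 0.0716, 0.0554]
eef_rot: [0.484, 3.103, 0.001]
ft_force: [0.7, 5.2, 5.6]
width: 0.0119
gripper_force: 29.9
```

```bash
python3 f.py
```

```text
Ftool [ 0.87  5.19 -5.57] Mtool [-1.069  0.083 -0.032]
shift [-2.768  1.791  0.917] turn [1.10e-02 1.00e-03 8.57e+00]
t 13.8 pos [0.5153 0.0716 0.0554] yaw 162.27 F [0.74 5.2  5.58] M [ 1.044 -0.247  0.034] w 0.0119 29.947462677955627
```

```bash
cat > m.py <<'E'
from h import *
A=[]
for i in range(4):
    viewer.camera("scene"); s=read_state(); R=Ro.from_rotvec(s["eef_rot"]); A.append(np.r_[R.inv().apply(s["ft_force"]),R.inv().apply(s["moment"])])
x=R.as_matrix()[:,0];print("t",round(s["time"],2),"yaw",np.degrees(np.arctan2(x[1],x[0])).round(2),"F",np.mean(A,0)[:3].round(1),"Mz",np.mean(A,0)[5].round(3),"sd",np.std(A,0)[5].round(3))
E
```

Request:
move_arm(commands=[[[0, 0.03, 0], [0, 0, 0]], [[0, 0.03, 0], [0, 0, 0]], [[0, 0.03, 0], [0, 0, 0]]])

```text
time: 14.18
tool_pos: [0.5153, 0.0716, 0.0553]
eef_rot: [0.484, 3.103, -0.0]
ft_force: [-0.4, 2.1, 5.8]
width: 0.0118
gripper_force: 29.9
```

```bash
python3 m.py
```

```text
t 14.38 yaw 162.28 F [ 1.   1.5 -5.8] Mz -0.038 sd 0.039
```

Request:
move_arm(commands=[[[0, 0, 0], [0, 0, 0.1]], [[0, 0, 0], [0, 0, 0.2]], [[0, 0, 0], [0, 0, 0.3]], [[0, 0, 0], [0, 0, 0.3]]])

```text
time: 14.88
tool_pos: [0.5153, 0.0716, 0.0554]
eef_rot: [0.565, 3.089, -0.0]
ft_force: [-0.5, 2.1, 6.9]
width: 0.0117
gripper_force: 29.9
```

```bash
python3 m.py
```

```text
t 15.07 yaw 159.28 F [ 1.4  1.4 -5.8] Mz -0.009 sd 0.032
```

Request:
move_arm(commands=[[[0, 0, 0], [0, 0, 0.1]], [[0, 0, 0], [0, 0, 0.2]], [[0, 0, 0], [0, 0, 0.3]], [[0, 0, 0], [0, 0, 0.3]]])

```text
time: 15.58
tool_pos: [0.5152, 0.0715, 0.0554]
eef_rot: [0.646, 3.074, -0.001]
ft_force: [-0.3, 1.6, 5.7]
width: 0.0119
gripper_force: 29.9
```

```bash
python3 m.py
```

```text
t 15.78 yaw 156.28 F [ 1.8  1.  -5.7] Mz -0.037 sd 0.013
```

Request:
move_arm(commands=[[[0, 0, 0], [0, 0, 0.1]], [[0, 0, 0], [0, 0, 0.2]], [[0, 0, 0], [0, 0, 0.3]], [[0, 0, 0], [0, 0, 0.3]]])

```text
time: 16.27
tool_pos: [0.5152, 0.0715, 0.0554]
eef_rot: [0.726, 3.056, -0.001]
ft_force: [-1.3, 1.8, 6.7]
width: 0.0114
gripper_force: 29.9
```

```bash
python3 m.py
```

```text
t 16.48 yaw 153.28 F [ 1.2  0.8 -6.1] Mz -0.018 sd 0.023
```

Request:
move_arm(commands=[[[0, 0, 0], [0, 0, 0.1]], [[0, 0, 0], [0, 0, 0.2]], [[0, 0, 0], [0, 0, 0.3]], [[0, 0, 0], [0, 0, 0.3]]])

```text
time: 16.98
tool_pos: [0.5152, 0.0714, 0.0554]
eef_rot: [0.806, 3.036, -0.001]
ft_force: [-1.2, 0.7, 6.0]
width: 0.012
gripper_force: 29.9
```

```bash
python3 m.py
```

```text
t 17.18 yaw 150.28 F [ 1.  -0.3 -6.5] Mz -0.026 sd 0.021
```

Request:
move_arm(commands=[[[0, 0, 0], [0, 0, 0.1]], [[0, 0, 0], [0, 0, 0.2]], [[0, 0, 0], [0, 0, 0.3]], [[0, 0, 0], [0, 0, 0.3]]])

```text
time: 17.68
tool_pos: [0.5152, 0.0714, 0.0554]
eef_rot: [0.885, 3.014, -0.001]
ft_force: [0.2, 0.1, 7.0]
width: 0.0119
gripper_force: 29.9
```

```bash
python3 m.py
```

```text
t 17.88 yaw 147.28 F [ 1.   0.1 -6.6] Mz -0.018 sd 0.03
```

Request:
move_arm(commands=[[[0, 0, 0], [0, 0, 0.1]], [[0, 0, 0], [0, 0, 0.2]], [[0, 0, 0], [0, 0, 0.3]], [[0, 0, 0], [0, 0, 0.3]]])

```text
time: 18.38
tool_pos: [0.5151, 0.0713, 0.0554]
eef_rot: [0.963, 2.989, -0.001]
ft_force: [-1.3, 0.8, 6.1]
width: 0.012
gripper_force: 29.9
```

```bash
python3 m.py
```

```text
t 18.57 yaw 144.28 F [ 1.4 -0.6 -6.6] Mz -0.046 sd 0.007
```

Request:
move_arm(commands=[[[0, 0, 0], [0, 0, 0.1]], [[0, 0, 0], [0, 0, 0.2]], [[0, 0, 0], [0, 0, 0.3]], [[0, 0, 0], [0, 0, 0.3]]])

```text
time: 19.08
tool_pos: [0.5151, 0.0713, 0.0554]
eef_rot: [1.041, 2.963, -0.001]
ft_force: [-1.3, 0.6, 6.8]
width: 0.0115
gripper_force: 29.9
```

```bash
python3 m.py
```

```text
t 19.27 yaw 141.28 F [ 1.  -1.4 -6.4] Mz -0.037 sd 0.011
```

Request:
move_arm(commands=[[[0, 0, 0], [0, 0, 0.1]], [[0, 0, 0], [0, 0, 0.2]], [[0, 0, 0], [0, 0, 0.3]], [[0, 0, 0], [0, 0, 0.3]]])

```text
time: 19.77
tool_pos: [0.515, 0.0712, 0.0554]
eef_rot: [1.118, 2.935, -0.001]
ft_force: [-1.8, -0.2, 7.2]
width: 0.0117
gripper_force: 30.0
```

```bash
python3 m.py
```

```text
t 19.98 yaw 138.29 F [ 0.9 -1.7 -6.9] Mz -0.087 sd 0.027
```

Request:
move_arm(commands=[[[0, 0, 0], [0, 0, 0.1]], [[0, 0, 0], [0, 0, 0.2]], [[0, 0, 0], [0, 0, 0.3]], [[0, 0, 0], [0, 0, 0.3]]])

```text
time: 20.48
tool_pos: [0.515, 0.0712, 0.0554]
eef_rot: [1.195, 2.905, -0.002]
ft_force: [-1.6, -0.6, 7.7]
width: 0.0118
gripper_force: 30.0
```

```bash
python3 m.py
```

```text
t 20.68 yaw 135.3 F [ 0.7 -1.6 -6.7] Mz -0.126 sd 0.028
```

Request:
move_arm(commands=[[[0, 0, 0], [0, 0, 0.1]], [[0, 0, 0], [0, 0, 0.2]], [[0, 0, 0], [0, 0, 0.2]]])

```text
time: 21.05
tool_pos: [0.5149, 0.0711, 0.0554]
eef_rot: [1.245, 2.884, -0.002]
ft_force: [-0.6, -0.4, 7.7]
width: 0.0117
gripper_force: 30.0
```

```bash
python3 m.py;python3 m.py
```

```text
t 21.25 yaw 133.3 F [ 0.5 -1.6 -7.6] Mz -0.149 sd 0.024
t 21.45 yaw 133.3 F [ 0.8 -1.9 -7.6] Mz -0.165 sd 0.012
```

Request:
move_arm(commands=[[[0, 0, 0], [0, 0, 0.1]], [[0, 0, 0], [0, 0, 0.2]], [[0, 0, 0], [0, 0, 0.2]]])

```text
time: 21.82
tool_pos: [0.515, 0.0711, 0.0555]
eef_rot: [1.295, 2.862, -0.002]
ft_force: [-1.2, -1.5, 8.4]
width: 0.0118
gripper_force: 30.0
```

```bash
python3 m.py;python3 m.py
```

```text
t 22.02 yaw 131.31 F [ 1.  -2.2 -7.9] Mz -0.203 sd 0.021
t 22.23 yaw 131.31 F [ 1.  -2.2 -8.2] Mz -0.209 sd 0.034
```

Request:
move_arm(commands=[[[0, 0, 0], [0, 0, 0.1]], [[0, 0, 0], [0, 0, 0.2]], [[0, 0, 0], [0, 0, 0.2]]])

```text
time: 22.6
tool_pos: [0.5149, 0.0711, 0.0555]
eef_rot: [1.344, 2.839, -0.002]
ft_force: [-1.5, -0.2, 8.3]
width: 0.0118
gripper_force: 30.0
```

```bash
python3 m.py;python3 m.py
```

```text
t 22.8 yaw 129.32 F [ 0.6 -2.6 -8.3] Mz -0.229 sd 0.011
t 23.0 yaw 129.32 F [ 0.7 -2.5 -7.9] Mz -0.235 sd 0.007
```

Request:
move_arm(commands=[[[0, 0, 0], [0, 0, 0.1]], [[0, 0, 0], [0, 0, 0.15]], [[0, 0, 0], [0, 0, 0.15]]])

```text
time: 23.38
tool_pos: [0.5149, 0.071, 0.0555]
eef_rot: [1.381, 2.821, -0.002]
ft_force: [-2.8, -1.3, 7.0]
width: 0.0118
gripper_force: 30.0
```

```bash
python3 m.py;python3 m.py
```

```text
t 23.57 yaw 127.83 F [ 0.6 -2.4 -8.2] Mz -0.27 sd 0.034
t 23.77 yaw 127.83 F [ 0.5 -2.4 -8.4] Mz -0.3 sd 0.047
```

Request:
move_arm(commands=[[[0, 0, 0], [0, 0, 0]], [[0, 0, 0], [0, 0, 0]], [[0, 0, 0], [0, 0, 0]], [[0, 0, 0], [0, 0, 0]], [[0, 0, -0.8], [0, 0, 0]], [[0, 0, -2.5], [0, 0, 0]], [[0, 0, -4.5], [0, 0, 0]], [[0, 0, -5], [0, 0, 0]]], jaw=0.4)

```text
time: 24.78
tool_pos: [0.5165, 0.0718, 0.1829]
eef_rot: [1.381, 2.816, 0.004]
ft_force: [-0.3, 0.1, -0.3]
width: 0.0369
gripper_force: 0.0
```

Request:
move_arm(commands=[[[4, 4, -1], [0, 0, 0]], [[4, 8, -1], [0, 0, 0]], [[4, 10, -1], [0, 0, 0]], [[4, 10, -1], [0, 0, 0]], [[4, 10, -1], [0, 0, 0]], [[4, 10, -1], [0, 0, 0]], [[4, 10, -1], [0, 0, 0]]])

```text
time: 25.65
tool_pos: [0.6507, 0.303, 0.2036]
eef_rot: [-1.383, -2.819, 0.003]
ft_force: [0.7, 1.0, 0.3]
width: 0.0364
gripper_force: 0.0
```

```bash
python3 f.py; python3 - <<'E'
from h import *
t=viewer.camera("top")[:,:,::-1];s=viewer.camera("scene")[:,:,::-1]
o=np.zeros((560,800,3),np.uint8)
o[:,:400]=cv2.resize(t[120:330,180:330],(400,560),interpolation=cv2.INTER_CUBIC);o[:320,400:]=cv2.resize(s[170:290,170:320],(400,320),interpolation=cv2.INTER_CUBIC)
cv2.imwrite("pics/z.png",o)
E
```

```text
Ftool [ 0.41  1.14 -0.26] Mtool [-0.099 -0.09   0.041]
shift [-5.273 -6.884  6.856] turn [-1.400e-02  5.000e-03  5.118e+00]
t 25.65 pos [0.6507 0.303  0.2036] yaw 127.75 F [0.65 1.02 0.26] M [-0.011 -0.133 -0.041] w 0.0364 0.0
```

View pics/z.png

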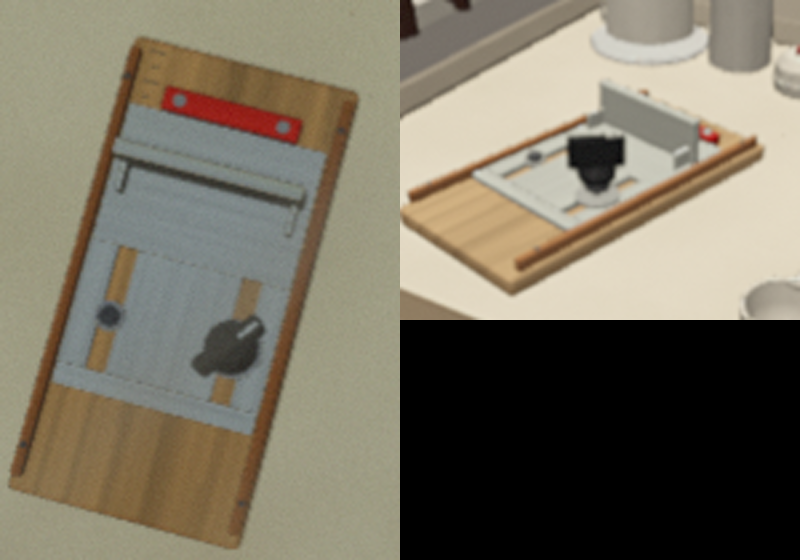

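The final view shows the fence foot flush along the red bar from (163,108) to (300,142). The knob at (230,345) is turned clockwise and the arm is clear.

```bash
python3 -c "
from plant import sign_off
print(sign_off())"
```

```text
the job is handed in; nothing more can be done
None
```

The job is handed in at about 26 s: the fence is flush against the red bar (last pressed at about 7 N), the knob reads about 0.26 N m above its loose reading, and the gripper has let go and is clear; the arm never went near the cup or matchbox.

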